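Load the tilting drying peg

TASK

Put the empty measuring cylinder that lies on the worktop upside down on the drying peg: fold the peg down flat with its lever, slide the cylinder mouth first along the cradle until its rim rests on the seat at the foot of the flat peg, then swing the peg fully upright with the lever so that the cylinder stands inverted on it, and let go. Do not shift or knock over the jar, the flasks or the bottle standing round the work.

Things in the scene. Friction and masses are not known exactly. Their poses are not given: they have to be found in the camera images.
- pivot (a point): Hinge point of the fixed drying stand, 34 mm above the worktop, z up. Its y axis runs along the cradle, away from the hinge; the lever is on its -x side. Grey base plate 92 mm wide, from y = -45 to 275 mm, top 10 mm above the worktop. Hinge cheeks at x = +-38 and a bearing plate at x = -66 mm rise to 54 mm above the worktop, within y = +-15 mm.
- cradle (a point): On the cradle's axis, 190 mm from the hinge along the stand's y, 24 mm above the cradle floor; axes as pivot. A cylinder laid here, its middle at this point, is clear of the peg's tip. Two 10 mm steel rods on the floor, 50 mm apart, guide it; they run from y = 29 to 165 and from 221 to 263 mm, the gap being for fingers. Beyond 275 mm is bare worktop.
- peg (a joint): Angle of the peg about the hinge: 0 = flat, along the cradle's axis; 1.571 (stop) = fully upright. White peg 18 mm thick with tapered tip, tip 105 mm from the hinge axis. The hinge is stiff (friction about 0.3 N m): the peg stays where it is left, loaded or not. It is turned by the lever. At the start it is partly raised.
- seat (a point): Centre of the seat, a white disc 47 mm across with six low drip ribs at the foot of the peg; this point is level with the rib tops, 12 mm from the hinge axis; its y axis points along the peg towards its tip. The rim of the cylinder comes to rest on the ribs.
- lever_end (a point): Centre of the free end of the lever: a straight steel bar with black grip, fixed to the peg's shaft 85 mm to the stand's -x side, 100 mm long from the hinge axis, 14 mm wide (x), 12 mm thick. It points straight up when the peg is flat and level along the stand's -y when the peg is upright.
- tube_mid (a point): Measuring cylinder: middle of its length, on its axis. Clear tube 40 mm outside, 34 mm bore, 135 mm long; white hexagonal foot 48 mm across flats, 10 mm thick at one end; collar 48 mm across, 6 mm wide, round the open mouth. Its -y axis points out of the mouth. Starts lying level, axis 24 mm above the worktop. About 0.12 kg.
- tube_mouth (a point): Centre of the cylinder's mouth, level with its rim, 67.5 mm from tube_mid; same axes as tube_mid.
- jar: Bystander: brown jar with a blue lid, 56 mm across, 80 mm high, standing behind the stand; origin at the centre of its underside.
- flask: Bystander: small stoppered glass flask, 51 mm across, 101 mm high, behind the hinge end of the stand; origin at the centre of its underside.
- bottle_tall: Bystander: clear bottle with a blue cap, 86 mm across, 182 mm high, behind the place where the cylinder lies; origin at the centre of its underside.
- foil: Bystander: round flask with a foil cap, 57 mm across, 128 mm high, behind the peg; origin at the centre of its underside.

How it is judged:
On the way, in this order (a step that is already met when the one before it is completed fails the run):
1. the peg is folded down flat (value of joint peg below 0.06 rad), for 0.2 s.
2. the cylinder is on the flat peg, its rim at the seat (value of joint peg below 0.15 rad and y of tube_mouth in the frame of seat below 0.012 m and distance between tube_mouth and seat below 0.018 m and angle between the y axis of tube_mouth and the y axis of seat, either way round below 0.2 rad), for 0.2 s.
At the end, for the whole second after the job is handed in: The peg is upright (within 0.12 rad of its stop) and the cylinder stands on it upside down, its rim within 6 mm of the seat in height and within about 12 mm sideways, within 0.12 rad of the peg's direction, at rest and released (value of joint peg above 1.45 rad and distance between tube_mouth and seat below 0.014 m and y of tube_mouth in the frame of seat below 0.006 m and height (world z) of tube_mid above 0.1 m and angle between the y axis of tube_mouth and the y axis of seat, either way round below 0.12 rad and linear speed of tube below 0.05 m/s and contact force between tube and the fingers below 0.1 N); the robot touches nothing.
It fails at once if a bystander (jar, flask, bottle or foil-capped flask) is shifted by more than 30 mm or tipped over (distance of any of jar, flask, bottle_tall, foil from where it was at the start of the episode above 0.03 m or angle between any of jar, flask, bottle_tall, foil's own z axis and vertical above 0.5 rad).
It also fails if it takes over 72 s, if anything falls off the work surface, if the arm or the gripper's body presses on something with over 40 N, if the wrist force passes 120 N, or if a joint passes its speed limit or range.

ROBOT

A 7-joint arm with a two-finger parallel gripper is mounted at the origin on a cart in front of the work surface, level with it; the furniture and walls round the work are solid. World frame = base frame: x ahead of the robot, y to its left, z up, the work surface at z = 0. Lengths are in m, angles in rad, forces in N, time in s.
With the tool pointing down it reaches from about 0.425 to 0.825 m from the base axis. Payload 3.6 kg.
Tool frame: the origin (TCP) lies on the front face of the gripper's body, between the roots of the fingers; the fingertips stand 84 mm ahead of it and the grasp point (between the pads) lies 65 mm ahead of it; z points along the fingers, y is the direction in which the jaws open and shut (so a half turn about z gives the same grasp; the last joint's range is limited). The gripper opens to 93 mm and grips with 3 to 60 N. Pads are 15 mm wide; open, the fingers measure 128 mm over their backs; the gripper's body (75 mm by 188 mm) begins 65 mm behind the grasp point.
Start: joints at [1.194, 0.615, -0.013, 1.423, 0.008, 1.103, -0.04], TCP at [0.223, -0.61, 0.303] pointing down, gripper open.
Joint ranges: [-3.12, 3.12], [-0.3, 2.06], [-1.34, 1.32], [0.26, 2.42], [-1.36, 4.5], [0.01, 1.98], [-2.84, 2.84]. Speed limits (rad/s): [2.79, 2.79, 3.14, 3.14, 3.14, 3.14, 3.14].

INTERFACE

Orientations are given as a rotation vector (axis times angle).
In Python, from workcell import manip gives the robot as it stands.
- The arm moves only by the tool send_rows, never from a script. Its argument "increments" is a list of rows, each a list of 3 entries, a list of its own where there are three numbers: the shift along the world's x, y, z as a fraction of full scale, then the turn about the world's z as a fraction of full scale, then the closure, from 0 (fully open) to 1 (shut). A call has 1 to 12 rows; each row shifts and turns the pose as measured when the row begins; what a row does not reach is not made up. Full scale, the value 1, is 100 mm for a shift and 360 degrees for a turn. A row lasts 1/12 s, in which the tool goes at most 41.7 mm and 7.16 degrees, less where a joint would pass 70% of its speed; a pose out of reach is approached as far as the arm can. A call with a number of a shift or a turn outside -1 to 1 is refused whole. A call with a gripper value outside its range is refused whole. The fingers move at their own pace and stop on an object; "newtons" is the grip in N (left out, the last holds). Time passes only in rows, so rows that do not move let the fingers close. It gives the time, the measured TCP pose, the force and the opening at its end, in the units of the state.
- manip.get_state(): the state, without advancing time (a new reading comes with each control period).
- manip.get_image(name): name is "scene" or "side" or "wrist"; returns a dict with "pixels" (480x640x3 uint8, blue, green, red), "mtx" (3x3 intrinsics, pixels), "R" (3x3) and "t" (3): a world point X has camera coordinates R X + t; the wrist camera has in their place "hand_eye" (4x4, takes a point from camera to tool coordinates, whose origin is the TCP and whose axes are the flange's). Camera axes: x right, y down, z forward; pixel columns grow to the right and rows downward; lengths in m; the calibration is good to about 2 mm. A picture is of the moment at which its call begins: read the wrist's pose just before it. There is no depth.
- manip.hand_in(): hands the job in, once; it reports no verdict.
The state is a dict: "t": time; "qpos": joint angles; "qvel": joint speeds; "joint_efforts": joint torques, N m; "tcp_pos": TCP position; "orientation": TCP orientation; "force": force on the tool from outside, world axes, zero at the start; "torque": the same for the moment, N m; "width": opening from 0.0 (shut) to 1.0 (fully open).
Only numpy, scipy, OpenCV 4.12 (cv2) and the standard library are available. Lean on these libraries where they do the work, as an engineer would, in place of code of your own. Each camera call takes 0.05 s, during which the arm holds its last target. There are 200 camera calls.

## Working session

There is one attempt and no reset: what is moved stays moved. The work goes in short steps, Python scripts to look and compute and a tool call to move; the robot and the scene stay as the last step left them, time stands still between calls to the robot, and variables do not carry over. Pictures are saved under pics/ and viewed, about 8 in all and at most 12, crops included, and the job is handed in when it is done.

Besides the shell and the picture viewer there is one more tool, called after "Request:" as name([rows], argument=value, ...), one row to a line, values as JSON. send_rows: Moves the arm, as the interface text tells. Its arguments: {"type":"object","properties":{"increments":{"type":"array"},"newtons":{"type":"number"}},"required":["increments"]}

```bash
mkdir -p pics; ls; python3 - <<'E'
from workcell import manip
import cv2,numpy as np,pickle
s=manip.get_state();print({k:np.round(v,3) for k,v in s.items()})
for n in ("scene","side"):
    d=manip.get_image(n);cv2.imwrite(f"pics/{n}0.png",d["pixels"])
    pickle.dump(d,open(f"pics/{n}0.pkl","wb"));print(n,np.round(d["mtx"],1).tolist(),np.round(-d["R"].T@d["t"],3))
E
```

```text
pics
{'t': np.float64(0.0), 'qpos': array([ 1.193,  0.616, -0.013,  1.425,  0.008,  1.103, -0.04 ]), 'qvel': array([ 0.002,  0.   , -0.   , -0.001, -0.001, -0.001,  0.001]), 'joint_efforts': array([-0.0000e+00, -4.5892e+01,  2.0900e-01, -1.6574e+01, -6.1000e-02,
        2.1000e-02,  0.0000e+00]), 'tcp_pos': array([ 0.223, -0.61 ,  0.302]), 'orientation': array([-3.091e+00, -5.480e-01,  1.000e-03]), 'force': array([ 0.281,  0.554, -0.376]), 'torque': array([ 0.017,  0.03 , -0.017]), 'width': np.float64(1.0)}
scene [[461.1, 0.0, 320.4], [0.0, 461.1, 231.1], [0.0, 0.0, 1.0]] [0.297 0.759 0.738]
side [[579.3, 0.0, 329.5], [0.0, 579.3, 236.9], [0.0, 0.0, 1.0]] [-0.022  1.018  0.862]
```

View pics/scene0.png

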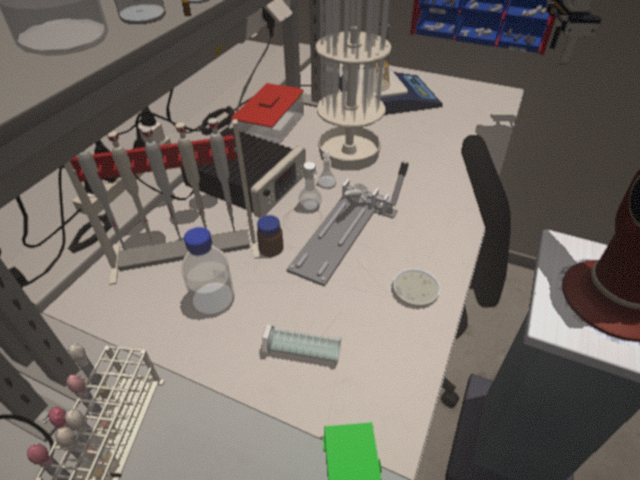

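View pics/side0.png

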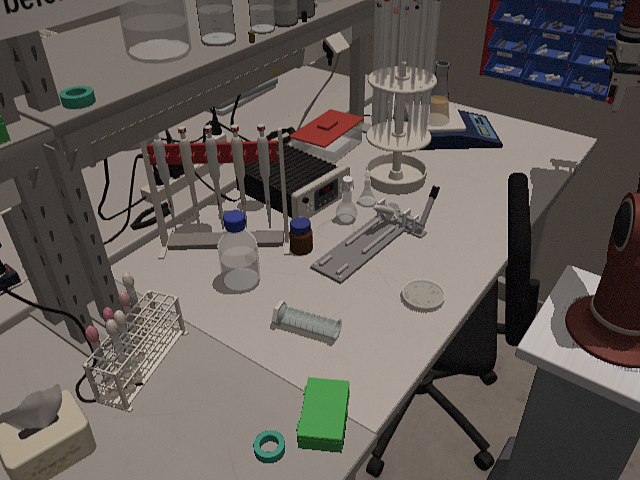

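The scene picture shows the stand: base-plate end at about (289–322, 268–282), the hinge near (375,200) and the black lever grip at (403,168). The cylinder lies at (265–340, 330–360) with its foot on the left at (267,340). The side picture agrees: cylinder (275–340, 305–335), lever tip (435,190). Next I'll enlarge both.

```bash
python3 - <<'E'
import cv2,numpy as np
def crop(n,x,y,w,h,k,out):
    p=cv2.imread(f"pics/{n}.png")[y:y+h,x:x+w];p=cv2.resize(p,None,fx=k,fy=k,interpolation=cv2.INTER_CUBIC)
    p=cv2.convertScaleAbs(p,alpha=1.3)
    for v in range((x+19)//20*20,x+w,20):cv2.putText(p,str(v),((v-x)*k,8),0,.35,(0,255,255));cv2.line(p,((v-x)*k,10),((v-x)*k,16),(0,255,255))
    for v in range((y+19)//20*20,y+h,20):cv2.putText(p,str(v),(0,(v-y)*k+4),0,.35,(0,255,255));cv2.line(p,(24,(v-y)*k),(30,(v-y)*k),(0,255,255))
    return p
a=crop("scene0",255,155,160,215,0 or 4,"");a=a[:600] if 0 else cv2.resize(a,(446,600))
b=crop("side0",265,170,185,180,4,"")
cv2.imwrite("pics/c1.png",cv2.resize(crop("scene0",255,155,190,145,4,""),(760,580)));cv2.imwrite("pics/c2.png",crop("side0",265,180,190,145,4,""))
E
```

```text
(no output)
```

View pics/c1.png

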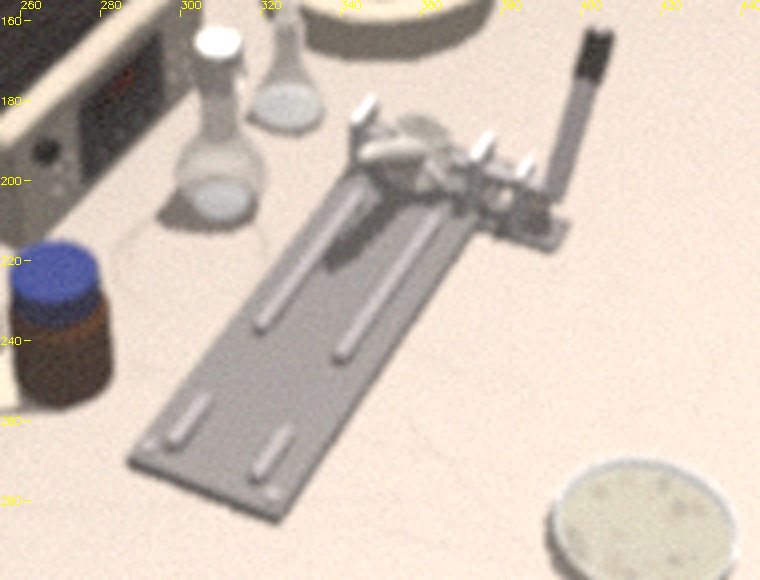

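View pics/c2.png

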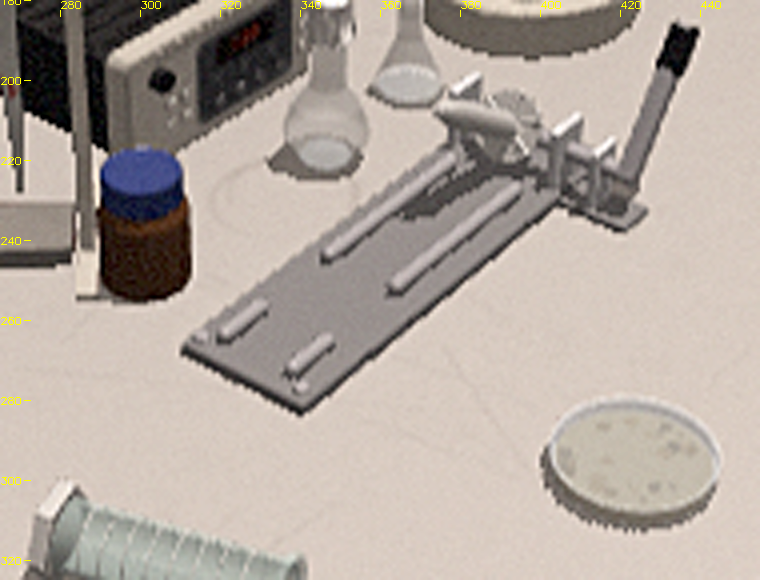

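The crops show the base-plate near corners in scene at (288,269) and (325,284), and in side at (311,267) and (341,282). The rods' ends are visible, and the peg is raised with its tip towards the camera. Next I'll fit the stand pose.

```bash
cat > h.py <<'E'
import cv2,numpy as np,pickle
from scipy.optimize import least_squares
D={n:pickle.load(open(f"pics/{n}0.pkl","rb")) for n in("scene","side")}
def proj(n,X):
    d=D[n];c=np.atleast_2d(X)@d["R"].T+d["t"];p=c@d["mtx"].T;return p[:,:2]/p[:,2:]
def frame(x,y,yaw,P):
    c,s=np.cos(yaw),np.sin(yaw);P=np.atleast_2d(P);return np.c_[x+c*P[:,0]-s*P[:,1],y+s*P[:,0]+c*P[:,1],P[:,2]]
def ray(n,uv,z):
    d=D[n];r=d["R"].T@np.linalg.inv(d["mtx"])@np.r_[uv,1];o=-d["R"].T@d["t"];return o+r*(z-o[2])/r[2]
E
cat > fit.py <<'E'
from h import *
M=np.array([[46,275,10],[-46,275,10],[25,165,15],[-25,165,15],[25,263,15],[25,221,15],[-25,263,15],[-25,221,15]])/1000
S=np.array([[131,456],[281,516],[260,329],[341,358],[173,443],[206,396],[259,477],[289,429]])/4+[255,155]
T=np.array([[184,348],[303,408],[327,255],[394,288],[225,336],[264,303],[292,370],[331,340]])/4+[265,180]
ls,lt=np.array([600,32])/4+[255,155],np.array([685,30])/4+[265,180]
def lev(p):a=p[3];return frame(*p[:3],[-.085,-.1*np.sin(a),.034+.1*np.cos(a)])
def f(p):
    W=frame(*p[:3],M);return np.r_[(proj("scene",W)-S).ravel(),(proj("side",W)-T).ravel(),(proj("scene",lev(p))-ls).ravel(),(proj("side",lev(p))-lt).ravel()]
g=[ray("scene",S[0],.01),ray("scene",S[1],.01)];print(g,np.linalg.norm(g[0]-g[1]))
m=(g[0]+g[1])/2;yaw0=np.arctan2(*(g[0]-g[1])[1::-1])
r=least_squares(f,[*frame(m[0],m[1],yaw0,[0,-.275,0])[0,:2],yaw0,.5])
print(r.x,np.degrees(r.x[2]));print(np.round(r.fun.reshape(-1,2),1).tolist());print("lever",lev(r.x),"cradle",frame(*r.x[:3],[0,.19,.034]))
for n,u in(("scene",(267,340)),("scene",(340,350)),("side",(279,318)),("side",(340,330))):print(n,ray(n,u,.024))
E
python3 fit.py; python3 - <<'E'
import cv2,numpy as np
a=cv2.resize(cv2.imread("pics/scene0.png")[315:375,250:350],None,fx=7,fy=7,interpolation=2)[:300*7]
b=cv2.resize(cv2.imread("pics/side0.png")[290:350,262:352],None,fx=7,fy=7,interpolation=2)
o=np.zeros((600,700,3),np.uint8);a=cv2.resize(a,(500,300));b=cv2.resize(b,(450,300));o[:300,:500]=a;o[300:,:450]=b
cv2.imwrite("pics/c3.png",o[:,:500])
E
```

```text
[array([0.62871356, 0.20236057, 0.01      ]), array([0.54021617, 0.20773618, 0.01      ])] 0.08866051101619946
[ 0.56571719 -0.06873838 -0.07269753  0.41287092] -4.1652617322491965
[[-1.2, -0.5], [-0.0, 0.5], [0.2, 0.4], [-0.0, 0.6], [-0.3, 0.9], [1.3, -0.2], [-0.8, 0.9], [1.1, -0.4], [-0.7, -2.0], [0.3, -0.6], [0.1, 0.7], [-0.1, 0.5], [-0.8, 0.4], [1.1, -0.1], [-0.8, 0.7], [1.0, -0.9], [0.6, -0.5], [-0.7, -1.9]]
lever [[ 0.47802735 -0.10258262  0.12559727]] cradle [[0.57951756 0.12075977 0.034     ]]
scene [0.57898656 0.37932767 0.024     ]
scene [0.45129725 0.34507113 0.024     ]
side [0.56943395 0.38904542 0.024     ]
side [0.44775106 0.34499834 0.024     ]
```

View pics/c3.png

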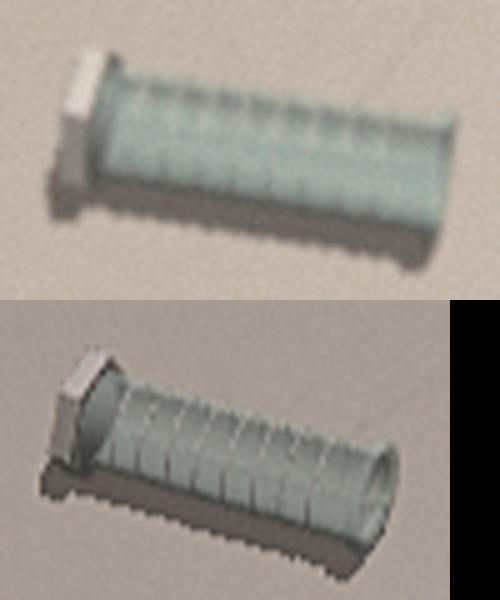

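The composite shows the cylinder's foot at the left (scene ≈(264,341), side ≈(275,312)) and its mouth at the right (scene ≈(338,349), side ≈(338,328)). I'll triangulate it and place the bystanders.

```bash
python3 - <<'E'
from h import *
from scipy.spatial.transform import Rotation as R
st=(.56572,-.06874,-.0727)
def tri(a,b):
    P=[D[n]["mtx"]@np.c_[D[n]["R"],D[n]["t"]] for n in("scene","side")]
    X=cv2.triangulatePoints(P[0],P[1],np.float64(a),np.float64(b)).ravel();return X[:3]/X[3]
f=tri((263.6,341.4),(275.2,312.4));m=tri((338,349),(338,328.4));print("foot",f,"mouth",m,np.linalg.norm(f-m),np.degrees(np.arctan2(*(f-m)[1::-1])))
for nm,a,b in(("foil",(310.5,205),(347,219)),("flask",(327,182),(367,202)),("jar",(270,250),(301,250)),("bottle",(212,297),(239,276)),("petri",(417,288),(424,294))):
    w=np.mean([ray("scene",a,.004),ray("side",b,.004)],0);c,s=np.cos(st[2]),np.sin(st[2]);d=w-[st[0],st[1],0]
    print(nm,np.round(ray("scene",a,.004),3),np.round(ray("side",b,.004),3),"stand frame",np.round([c*d[0]+s*d[1],-s*d[0]+c*d[1]],3))
from workcell import manip
s=manip.get_state();print(R.from_rotvec(s["orientation"]).as_matrix().round(3))
d=manip.get_image("wrist");print(d["hand_eye"].round(3),d["mtx"].round(1))
E
```

```text
foot [0.57832025 0.38986633 0.03536528] mouth [0.45550008 0.34191265 0.02096957] 0.13263327552308865 21.32756790883334
foil [ 0.676 -0.01   0.004] [ 0.672 -0.009  0.004] stand frame [0.104 0.067]
flask [ 0.675 -0.11   0.004] [ 0.673 -0.106  0.004] stand frame [ 0.111 -0.031]
jar [0.693 0.164 0.004] [0.689 0.164 0.004] stand frame [0.108 0.241]
bottle [0.737 0.326 0.004] [0.746 0.322 0.004] stand frame [0.147 0.404]
petri [0.367 0.137 0.004] [0.371 0.133 0.004] stand frame [-0.211  0.189]
[[ 0.939  0.344 -0.001]
 [ 0.344 -0.939  0.002]
 [-0.    -0.002 -1.   ]]
[[-0.001 -0.961 -0.276  0.078]
 [ 1.    -0.001 -0.    -0.001]
 [-0.    -0.276  0.961 -0.082]
 [ 0.     0.     0.     1.   ]] [[375.7   0.  329.9]
 [  0.  375.7 238.4]
 [  0.    0.    1. ]]
```

```bash
cat > go.py <<'E'
import sys
from h import *
from scipy.spatial.transform import Rotation as R
from workcell import manip
st=(.56572,-.06874,-.0727)
def go(x,y,z,yaw,world=False):
    s=manip.get_state();p=s["tcp_pos"];t=np.array([x,y,z]) if world else frame(*st,[x,y,z])[0]
    m=R.from_rotvec(s["orientation"]).as_matrix();a=np.degrees(np.arctan2(m[1,1],m[0,1]))
    print("tcp",p.round(4),"yaw",a.round(2),"F",s["force"].round(1),"w",s["width"].round(3),"t",s["t"].round(2))
    dd=p-[st[0],st[1],0];c,q=np.cos(st[2]),np.sin(st[2]);print("stand",np.round([c*dd[0]+q*dd[1],-q*dd[0]+c*dd[1],p[2]],4))
    print("target",t.round(4),"d/100mm",((t-p)*10).round(3),"turn",round((yaw-a)/360,4),"norm",np.linalg.norm(t-p).round(3))
if __name__=="__main__":go(*map(float,sys.argv[1:5]),world=len(sys.argv)>5)
E
python3 go.py -.087 -.1 .3 -94.2; python3 -c "
from h import *;print(ray('scene',(348,160),0),ray('side',(397,185),0))"
```

```text
[ 0.66360014 -0.22754057  0.        ] [ 0.65467372 -0.23458694  0.        ]Traceback (most recent call last):
  File "go.py", line 12, in <module>
    if __name__=="__main__":go(*map(float,sys.argv[1:5]),world=len(sys.argv)>5)
                            ~~^^^^^^^^^^^^^^^^^^^^^^^^^^^^^^^^^^^^^^^^^^^^^^^^^
  File "go.py", line 9, in go
    print("tcp",p.round(4),"yaw",a.round(2),"F",s["force"].round(1),"w",s["width"].round(3),"t",s["t"].round(2))
                                                                        ^^^^^^^^^^^^^^^^
AttributeError: 'float' object has no attribute 'round'
```

```bash
sed -i 's/"t",s\["t"\].round(2)/"t",round(float(s["t"]),2)/;s/s\["width"\].round(3)/round(float(s["width"]),3)/' go.py; python3 go.py -.087 -.1 .3 -94.2
```

```text
tcp [ 0.2232 -0.61    0.3018] yaw -69.9 F [ 0.1  0.4 -0.4] w 1.003 t 0.15
stand [-0.3023 -0.5647  0.3018]
target [ 0.4717 -0.1622  0.3   ] d/100mm [ 2.485  4.479 -0.018] turn -0.0675 norm 0.512
```

Request:
send_rows([
  [[0.1,0.18,0],-0.006,1],
  [[0.17,0.3,0],-0.007,1],
  [[0.17,0.3,0],-0.007,1],
  [[0.17,0.3,0],-0.007,1],
  [[0.17,0.3,0],-0.007,1],
  [[0.17,0.3,0],-0.007,1],
  [[0.17,0.3,0],-0.007,1],
  [[0.17,0.3,0],-0.007,1],
  [[0.17,0.3,0],-0.007,1],
  [[0.17,0.3,0],-0.006,1],
  [[0.17,0.3,0],0,1],
  [[0.17,0.3,0],0,1],
], newtons=20)

```text
t: 1.15
tcp_pos: [0.4155, -0.2523, 0.2972]
orientation: [-3.132, 0.188, 0.015]
force: [-0.1, -0.3, -0.3]
width: 0.192
```

```bash
python3 go.py -.087 -.095 .3 -94.2
```

```text
tcp [ 0.4155 -0.2523  0.2972] yaw -96.88 F [-0.1 -0.3 -0.3] w 0.192 t 1.15
stand [-0.1365 -0.194   0.2972]
target [ 0.472  -0.1572  0.3   ] d/100mm [0.565 0.951 0.028] turn 0.0074 norm 0.111
```

Request:
send_rows([
  [[0.19,0.32,0],0.007,1],
  [[0.19,0.32,0],0,1],
  [[0.12,0.2,0],0,1],
  [[0,0,0],0,1],
  [[0,0,-0.2],0,1],
  [[0,0,-0.3],0,1],
  [[0,0,-0.3],0,1],
  [[0,0,-0.2],0,1],
  [[0,0,0],0,1],
])

```text
t: 1.9
tcp_pos: [0.4716, -0.1542, 0.1954]
orientation: [-3.134, 0.085, 0.003]
force: [-1.3, 0.7, 0.2]
width: 0.005
```

```bash
python3 go.py -.087 -.08 .169 -94.2
```

```text
tcp [ 0.4716 -0.1542  0.1954] yaw -93.11 F [-1.3  0.7  0.2] w 0.005 t 1.9
stand [-0.0876 -0.0921  0.1954]
target [ 0.4731 -0.1422  0.169 ] d/100mm [ 0.015  0.12  -0.264] turn -0.003 norm 0.029
```

Request:
send_rows([
  [[0.015,0,-0.26],-0.003,1],
  [[0,0.1,0],0,1],
  [[0.01,0.1,0],0,1],
  [[0.01,0.1,0],0,1],
  [[0.01,0.08,0],0,1],
  [[0.005,0.08,0],0,1],
  [[0.005,0.08,0],0,1],
  [[0.005,0.07,0],0,1],
  [[0,0,0],0,1],
])

```text
t: 2.65
tcp_pos: [0.4774, -0.1038, 0.1825]
orientation: [3.124, -0.136, 0.015]
force: [-0.5, 0.5, 0.1]
width: 0.006
```

```bash
python3 go.py -.087 -.0225 .169 -94.2
```

```text
tcp [ 0.4774 -0.1038  0.1825] yaw -94.99 F [-0.5  0.5  0.1] w 0.006 t 2.65
stand [-0.0855 -0.0414  0.1825]
target [ 0.4773 -0.0849  0.169 ] d/100mm [-0.001  0.189 -0.135] turn 0.0022 norm 0.023
```

Request:
send_rows([
  [[0,0.07,0],0,1],
  [[0,0.07,0],0,1],
  [[0,0.06,0],0,1],
  [[0,0.04,0],0,1],
  [[0,0.04,0],0,1],
  [[0,0,0],0,1],
])

```text
t: 3.15
tcp_pos: [0.4783, -0.0845, 0.1855]
orientation: [3.107, -0.149, 0.028]
force: [0.1, 0.8, -0.5]
width: 0.004
```

```bash
python3 go.py -.087 -.0225 .169 -94.2; python3 - <<'E'
from workcell import manip
import cv2
p=manip.get_image("side")["pixels"][140:260,330:470];cv2.imwrite("pics/s1.png",cv2.resize(p,None,fx=5,fy=5,interpolation=2))
E
```

```text
tcp [ 0.4783 -0.0845  0.1855] yaw -95.5 F [ 0.1  0.8 -0.5] w 0.004 t 3.15
stand [-0.086  -0.0221  0.1855]
target [ 0.4773 -0.0849  0.169 ] d/100mm [-0.01  -0.003 -0.165] turn 0.0036 norm 0.017
```

View pics/s1.png

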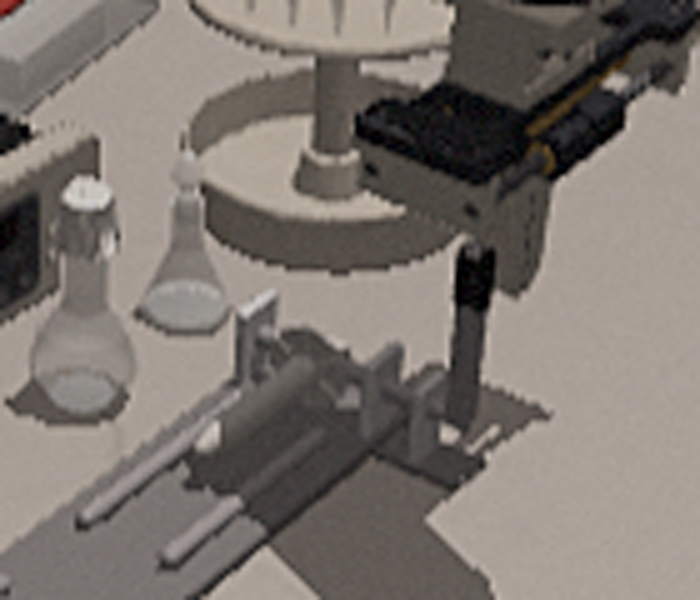

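The picture shows the lever nearly vertical against the closed fingers and the peg almost flat, with its tip at side px ≈(372,227). I'll check that against the projected flat pose.

```bash
python3 - <<'E'
from h import *
st=(.56572,-.06874,-.0727)
for a in(0,.06,.12,.2):
  print(a,((proj("side",frame(*st,[[0,.105*np.cos(a),.034+.105*np.sin(a)],[-.085,-.1*np.sin(a),.034+.1*np.cos(a)]]))-[330,140])*5).round().tolist())
from scipy.spatial.transform import Rotation as R
from workcell import manip
s=manip.get_state();print(R.from_rotvec(s["orientation"]).as_matrix()[:,2],s["qpos"].round(3))
E
```

```text
0 [[201.0, 453.0], [485.0, 247.0]]
0.06 [[202.0, 442.0], [491.0, 243.0]]
0.12 [[203.0, 431.0], [498.0, 238.0]]
0.2 [[205.0, 416.0], [507.0, 234.0]]
[ 0.01639887 -0.03135404 -0.9993738 ] [ 0.066  0.527  0.071  2.037 -0.012  0.558 -1.529]
```

Request:
send_rows([
  [[0,0.03,0],0,1],
  [[0,0.03,0],0,1],
  [[0,0,0],0,1],
])

```text
t: 3.45
tcp_pos: [0.4783, -0.0839, 0.1856]
orientation: [3.098, -0.156, 0.029]
force: [-0.1, 0.1, 0.8]
width: 0.005
```

Request:
send_rows([
  [[0,-0.15,0],0,1],
  [[0,-0.15,0],0,1],
  [[0,0,0.3],0,1],
  [[0,0,0.35],0,0],
  [[0,0,0.35],0.007,0],
  [[0,0.35,0],0.014,0],
  [[0.02,0.38,0],0.014,0],
  [[0.02,0.38,0],0.014,0],
  [[0.02,0.38,0],0.014,0],
  [[0.02,0.38,0],0.008,0],
  [[0,0.38,0],0,0],
  [[0,0.38,0],0,0],
])

```text
t: 4.45
tcp_pos: [0.4855, 0.1725, 0.2902]
orientation: [3.074, 0.578, 0.045]
force: [1.2, -0.7, 0.1]
width: 0.6
```

```bash
python3 go.py .517 .366 .28 -70 w; python3 -c "
from workcell import manip
from scipy.spatial.transform import Rotation as R
print(R.from_rotvec(manip.get_state()['orientation']).as_matrix()[:,2])"
```

```text
tcp [0.4855 0.1725 0.2902] yaw -68.73 F [ 1.2 -0.7  0.1] w 0.6 t 4.45
stand [-0.0975  0.2348  0.2902]
target [0.517 0.366 0.28 ] d/100mm [ 0.315  1.935 -0.102] turn -0.0035 norm 0.196
[ 0.03110304 -0.00826796 -0.99948199]
```

Request:
send_rows([
  [[0.06,0.35,0],-0.003,0],
  [[0.06,0.35,0],0,0],
  [[0.06,0.35,0],0,0],
  [[0.06,0.35,0],0,0],
  [[0.06,0.3,0],0,0],
  [[0,0.1,0],0,0],
  [[0,0,0],0,0],
  [[0,0,0],0,0],
])

```text
t: 5.12
tcp_pos: [0.4983, 0.3898, 0.2877]
orientation: [-3.069, -0.606, -0.024]
force: [-0.2, -0.7, -0.3]
width: 1.0
```

```bash
python3 go.py .517 .366 .28 -70 w; python3 - <<'E'
from workcell import manip
import cv2,pickle
from scipy.spatial.transform import Rotation as R
s=manip.get_state();d=manip.get_image("wrist");p=d["pixels"];cv2.imwrite("pics/w1.png",p);pickle.dump((s,d),open("pics/w1.pkl","wb"))
print(R.from_rotvec(s['orientation']).as_matrix()[:,2])
E
```

```text
tcp [0.4983 0.3898 0.2877] yaw -67.64 F [-0.2 -0.7 -0.3] w 1.0 t 5.12
stand [-0.1006  0.4524  0.2877]
target [0.517 0.366 0.28 ] d/100mm [ 0.187 -0.238 -0.077] turn -0.0065 norm 0.031
[ 0.0126329   0.01552657 -0.99979965]
```

View pics/w1.png

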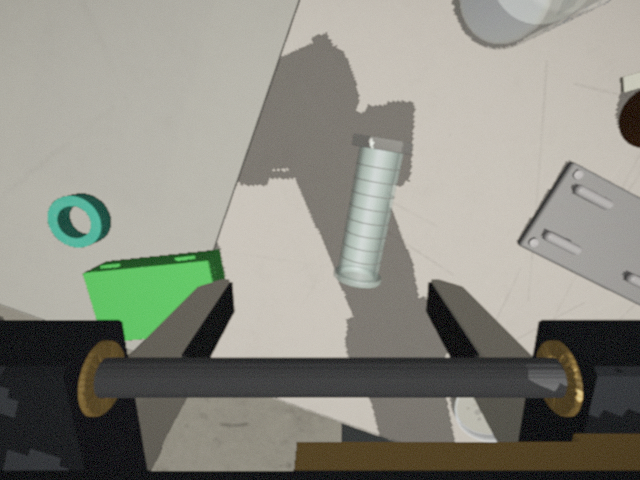

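The wrist picture shows the tube's foot centred near (378,142), its mouth near (359,281), and the stand's end corners at (574,163) and (521,242). I'll convert these and check the stand corners against the fit.

```bash
cat > wr.py <<'E'
from h import *
from scipy.spatial.transform import Rotation as R
def wray(pk,uv,z):
    s,d=pickle.load(open(pk,"rb"));H=d["hand_eye"];Rw=R.from_rotvec(s["orientation"]).as_matrix()
    r=Rw@H[:3,:3]@np.linalg.inv(d["mtx"])@np.r_[uv,1];o=s["tcp_pos"]+Rw@H[:3,3];return o+r*(z-o[2])/r[2]
E
python3 - <<'E'
from wr import *
w=lambda u,z:wray("pics/w1.pkl",u,z)
f,m=w((378,142),.024),w((359,281),.024);print("foot",f,"mouth",m,"mid",(f+m)/2,"L",np.linalg.norm(f-m),np.degrees(np.arctan2(*(f-m)[1::-1])))
print(w((574,163),.01),w((521,242),.01),frame(.56572,-.06874,-.0727,[[.046,.275,.01],[-.046,.275,.01]]))
E
```

```text
foot [0.58029261 0.38011496 0.024     ] mouth [0.45196243 0.34298211 0.024     ] mid [0.51612752 0.36154853 0.024     ] L 0.133594478292943 16.138010189766252
[0.63307836 0.20059    0.01      ] [0.54675691 0.20781528 0.01      ] [[0.63157339 0.20219234 0.01      ]
 [0.5398164  0.20887485 0.01      ]]
```

Request:
send_rows([
  [[0.09,-0.14,0],-0.008,0],
  [[0.09,-0.14,0],-0.008,0],
  [[0,0,-0.1],0,0],
  [[0,0,-0.3],0,0],
  [[0,0,-0.3],0,0],
  [[0,0,-0.3],0,0],
  [[0,0,-0.1],0,0],
  [[0,0,0],0,0],
])

```text
t: 5.83
tcp_pos: [0.5253, 0.3378, 0.1757]
orientation: [-3.114, -0.386, -0.038]
force: [0.4, -0.0, 0.5]
width: 1.0
```

```bash
python3 go.py .516 .362 .098 -73.5 w
```

```text
tcp [0.5253 0.3378 0.1757] yaw -75.86 F [ 0.4 -0.   0.5] w 1.0 t 5.83
stand [-0.0699  0.4026  0.1757]
target [0.516 0.362 0.098] d/100mm [-0.093  0.242 -0.777] turn 0.0066 norm 0.082
```

Request:
send_rows([
  [[-0.05,0.12,0],0.003,0],
  [[-0.04,0.1,0],0.003,0],
  [[0,0,0],0,0],
  [[0,0,-0.15],0,0],
  [[0,0,-0.15],0,0],
  [[0,0,0],0,0],
  [[0,0,0],0,0],
])

```text
t: 6.42
tcp_pos: [0.5187, 0.3623, 0.1514]
orientation: [-3.1, -0.444, -0.055]
force: [0.9, 0.0, -0.6]
width: 0.998
```

```bash
python3 go.py .516 .362 .098 -73.5 w
```

```text
tcp [0.5187 0.3623 0.1514] yaw -73.7 F [ 0.9  0.  -0.6] w 0.998 t 6.42
stand [-0.0782  0.4265  0.1514]
target [0.516 0.362 0.098] d/100mm [-0.027 -0.003 -0.534] turn 0.0006 norm 0.053
```

Request:
send_rows([
  [[-0.02,0,-0.15],0,0],
  [[0,0,-0.15],0,0],
  [[0,0,-0.15],0,0],
  [[0,0,-0.08],0,0],
  [[0,0,0],0,0],
  [[0,0,0],0,0],
])

```text
t: 6.92
tcp_pos: [0.5202, 0.367, 0.106]
orientation: [-3.09, -0.446, -0.078]
force: [0.1, -0.6, -0.3]
width: 1.002
```

```bash
python3 go.py .516 .362 .098 -73.5 w
```

```text
tcp [0.5202 0.367  0.106 ] yaw -73.57 F [ 0.1 -0.6 -0.3] w 1.002 t 6.92
stand [-0.0771  0.4313  0.106 ]
target [0.516 0.362 0.098] d/100mm [-0.042 -0.05  -0.08 ] turn 0.0002 norm 0.01
```

Request:
send_rows([
  [[-0.04,-0.05,-0.08],0,0],
  [[0,0,0],0,0],
  [[0,0,0],0,0.6],
  [[0,0,0],0,1],
  [[0,0,0],0,1],
  [[0,0,0],0,1],
  [[0,0,0],0,1],
  [[0,0,0],0,1],
  [[0,0,0],0,1],
], newtons=15)

```text
t: 7.67
tcp_pos: [0.5199, 0.3654, 0.1054]
orientation: [-3.083, -0.445, -0.096]
force: [-0.1, -0.4, -0.3]
width: 0.547
```

```bash
python3 go.py .516 .362 .14 -73.5 w
```

```text
tcp [0.5199 0.3654 0.1054] yaw -73.55 F [-0.1 -0.4 -0.3] w 0.547 t 7.67
stand [-0.0772  0.4297  0.1054]
target [0.516 0.362 0.14 ] d/100mm [-0.039 -0.034  0.346] turn 0.0001 norm 0.035
```

Request:
send_rows([
  [[-0.02,-0.02,-0.06],0,0.4],
  [[-0.02,-0.02,-0.06],0,0.4],
  [[0,0,0],0,1],
  [[0,0,0],0,1],
  [[0,0,0],0,1],
  [[0,0,0],0,1],
], newtons=15)

```text
t: 8.17
tcp_pos: [0.5151, 0.3603, 0.0914]
orientation: [-3.085, -0.444, -0.093]
force: [-0.0, 0.1, 1.6]
width: 0.424
```

```bash
python3 go.py .516 .362 .14 -73.5 w
```

```text
tcp [0.5151 0.3603 0.0914] yaw -73.58 F [-0.   0.1  1.6] w 0.424 t 8.17
stand [-0.0817  0.4242  0.0914]
target [0.516 0.362 0.14 ] d/100mm [0.009 0.017 0.486] turn 0.0002 norm 0.049
```

Request:
send_rows([
  [[0,0,0.15],0,1],
  [[0,0,0.25],0,1],
  [[0,0,0.15],0.01,1],
  [[0,0,0],0.018,1],
  [[0,0,0],0.018,1],
  [[0,0,0],0.018,1],
  [[0,0,0],0.018,1],
  [[0,0,0],0.018,1],
  [[0,0,0],0.018,1],
  [[0,0,0],0.018,1],
  [[0,0,0],0.018,1],
  [[0,0,0],0.018,1],
])

```text
t: 9.17
tcp_pos: [0.5121, 0.3582, 0.146]
orientation: [-2.35, -2.019, -0.054]
force: [-0.1, -0.9, -1.0]
width: 0.421
```

```bash
echo 'print("tiltz",R.from_rotvec(manip.get_state()["orientation"]).as_matrix()[:,2].round(4))' >> go.py; python3 go.py 0 .195 .15 -4.2
```

```text
tcp [0.5121 0.3582 0.146 ] yaw -8.65 F [-0.1 -0.9 -1. ] w 0.421 t 9.17
stand [-0.0844  0.4219  0.146 ]
target [0.5799 0.1257 0.15  ] d/100mm [ 0.677 -2.324  0.04 ] turn 0.0124 norm 0.242
tiltz [-0.0018  0.055  -0.9985]
```

Request:
send_rows([
  [[0.02,-0.15,0],0.006,1],
  [[0.06,-0.27,0],0.006,1],
  [[0.08,-0.27,0],0,1],
  [[0.08,-0.27,0],0,1],
  [[0.1,-0.27,0],0,1],
  [[0.1,-0.27,0],0,1],
  [[0.1,-0.27,0],0,1],
  [[0.07,-0.15,0],0,1],
  [[0.03,-0.05,0],0,1],
  [[0,0,0],0,1],
])

```text
t: 10.0
tcp_pos: [0.5755, 0.1505, 0.143]
orientation: [-2.259, -2.115, -0.041]
force: [0.1, -0.6, -1.2]
width: 0.421
```

```bash
python3 go.py 0 .195 .13 -4.2;python3 - <<'E'
from workcell import manip
import cv2,pickle
s=manip.get_state();d=manip.get_image("wrist");p=d["pixels"];cv2.imwrite("pics/w2.png",p);pickle.dump((s,d),open("pics/w2.pkl","wb"))
E
```

```text
tcp [0.5755 0.1505 0.143 ] yaw -3.73 F [ 0.1 -0.6 -1.2] w 0.421 t 10.0
stand [-0.0062  0.2194  0.143 ]
target [0.5799 0.1257 0.13  ] d/100mm [ 0.044 -0.248 -0.13 ] turn -0.0013 norm 0.028
tiltz [-0.0125  0.0526 -0.9985]
```

View pics/w2.png

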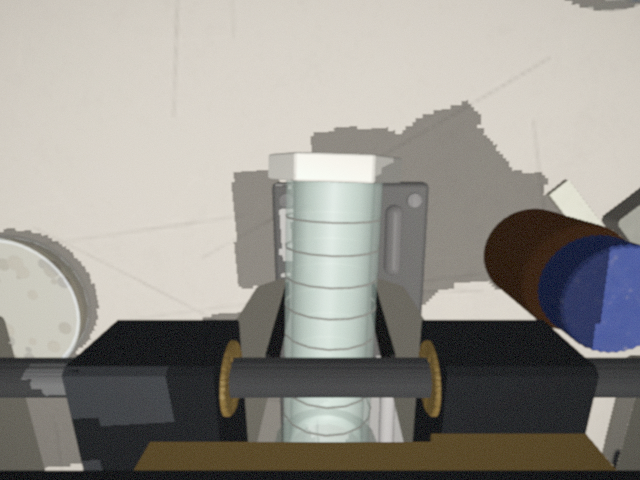

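The wrist picture shows the tube held with its foot at (331,167), and the plate's end corners at (274,184) and (428,184). I'll use these to refine the stand's position as seen from the hand.

```bash
python3 - <<'E'
from wr import *
w=lambda u,z:wray("pics/w2.pkl",u,z)
a,b=w((428,184),.01),w((274,184),.01);print(a,b,np.linalg.norm(a-b),"fit",frame(.56572,-.06874,-.0727,[[.046,.275,.01],[-.046,.275,.01]]).round(4).tolist())
s,_=pickle.load(open("pics/w2.pkl","rb"));Rw=R.from_rotvec(s["orientation"]).as_matrix();g=s["tcp_pos"]+Rw@[0,0,.05];print("tube at pads",g,"foot(331,165)",w((331,165),g[2]),"foot dir",Rw[:,0])
E
```

```text
[0.63385568 0.20151561 0.01      ] [0.54499589 0.20729961 0.01      ] 0.08904783799080428 fit [[0.6316, 0.2022, 0.01], [0.5398, 0.2089, 0.01]]
tube at pads [0.57486081 0.15315547 0.09305563] foot(331,165) [0.57997871 0.21883216 0.09305563] foot dir [0.06584948 0.99649158 0.05165632]
```

```bash
python3 go.py .0025 .184 .13 -4.2
```

```text
tcp [0.5751 0.1513 0.143 ] yaw -3.67 F [ 0.9 -0.3 -1.3] w 0.419 t 10.05
stand [-0.0067  0.2202  0.143 ]
target [0.5816 0.1146 0.13  ] d/100mm [ 0.065 -0.368 -0.13 ] turn -0.0015 norm 0.04
tiltz [-0.0129  0.0528 -0.9985]
```

Request:
send_rows([
  [[0.03,-0.1,0],-0.001,1],
  [[0.03,-0.12,0],0,1],
  [[0,-0.06,-0.08],0,1],
  [[0,0,-0.08],0,1],
  [[0,0,0],0,1],
])

```text
t: 10.47
tcp_pos: [0.5794, 0.1274, 0.1262]
orientation: [-2.252, -2.117, -0.045]
force: [0.4, -0.2, -1.7]
width: 0.419
```

```bash
python3 go.py .0025 .184 .1014 -4.2
```

```text
tcp [0.5794 0.1274 0.1262] yaw -3.52 F [ 0.4 -0.2 -1.7] w 0.419 t 10.47
stand [-0.0006  0.1966  0.1262]
target [0.5816 0.1146 0.1014] d/100mm [ 0.021 -0.128 -0.248] turn -0.0019 norm 0.028
tiltz [-0.0133  0.057  -0.9983]
```

Request:
send_rows([
  [[0.03,-0.08,0],-0.003,1],
  [[0.02,-0.08,-0.06],0,1],
  [[0,0,-0.08],0,1],
  [[0,0,-0.06],0,1],
  [[0,0,0],0,1],
])

```text
t: 10.88
tcp_pos: [0.5837, 0.1112, 0.1033]
orientation: [-2.27, -2.095, -0.044]
force: [-0.7, -1.2, -0.6]
width: 0.422
```

```bash
python3 go.py .0025 .184 .1014 -4.2
```

```text
tcp [0.5837 0.1112 0.1033] yaw -4.55 F [-0.7 -1.2 -0.6] w 0.422 t 10.88
stand [0.0049 0.1808 0.1033]
target [0.5816 0.1146 0.1014] d/100mm [-0.022  0.034 -0.019] turn 0.001 norm 0.004
tiltz [-0.0146  0.0578 -0.9982]
```

Request:
send_rows([
  [[-0.03,0,-0.03],0.001,1],
  [[-0.01,0,-0.03],0,1],
  [[0,0,0],0,0.4],
  [[0,0,0],0,0.3],
  [[0,0,0],0,0.3],
  [[0,0,0],0,0.3],
  [[0,0,0.1],0,0.3],
  [[0,0,0.3],0,0.3],
  [[0,0,0.35],0,0.3],
  [[0,0,0.2],0,0.8],
  [[0,0,0],0,1],
])

```text
t: 11.8
tcp_pos: [0.5815, 0.1144, 0.2006]
orientation: [-2.261, -2.108, -0.055]
force: [0.1, 0.1, -0.2]
width: 0.605
```

```bash
python3 go.py 0 .29 .2 -4.2;python3 - <<'E'
from workcell import manip
import cv2,pickle
s=manip.get_state();d=manip.get_image("wrist");cv2.imwrite("pics/w3.png",d["pixels"]);pickle.dump((s,d),open("pics/w3.pkl","wb"))
p=manip.get_image("side")["pixels"];cv2.imwrite("pics/s3.png",p)
o=np.zeros((480,800,3),np.uint8) if 0 else None
import numpy as np
a=cv2.resize(d["pixels"],(480,360));b=cv2.resize(p[150:300,290:450],(400,375),interpolation=2)
o=np.zeros((375,880,3),np.uint8);o[:360,:480]=a;o[:,480:]=b;cv2.imwrite("pics/m3.png",o[:,:800] if 0 else cv2.resize(o,(800,341)))
E
```

```text
tcp [0.5815 0.1144 0.2006] yaw -3.99 F [ 0.1  0.1 -0.2] w 0.605 t 11.8
stand [0.0024 0.1838 0.2006]
target [0.5868 0.2205 0.2   ] d/100mm [ 0.053  1.061 -0.006] turn -0.0006 norm 0.106
tiltz [-0.0082  0.0613 -0.9981]
```

View pics/m3.png

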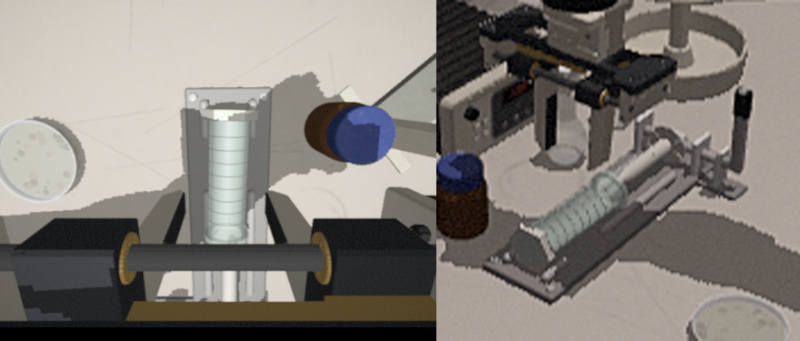

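The picture shows the cylinder lying between the rods in the cradle, with its mouth facing the flat peg and on the same axis. The lever is vertical and the bystanders are untouched. Next I'll push it from the foot with the fingers closed.

Request:
send_rows([
  [[0,0.12,0],0,1],
  [[0.01,0.25,0],0,1],
  [[0.01,0.25,0],0,1],
  [[0.01,0.25,0],0,1],
  [[0,0.12,0],0,1],
  [[0,0,0],0,1],
  [[0,0,-0.15],0,1],
  [[0,0,-0.25],0,1],
  [[0,0,-0.25],0,1],
  [[0,0,-0.15],0,1],
  [[0,0,0],0,1],
])

```text
t: 12.82
tcp_pos: [0.5765, 0.2132, 0.1016]
orientation: [-2.257, -2.1, -0.012]
force: [-0.5, -0.3, -1.0]
width: 0.004
```

```bash
python3 go.py 0.001 .275 .106 -4.2
```

```text
tcp [0.5765 0.2132 0.1016] yaw -4.07 F [-0.5 -0.3 -1. ] w 0.004 t 12.82
stand [-0.0097  0.282   0.1016]
target [0.5867 0.2055 0.106 ] d/100mm [ 0.102 -0.078  0.044] turn -0.0003 norm 0.014
tiltz [-0.0339  0.0478 -0.9983]
```

Request:
send_rows([
  [[0.06,-0.03,0.03],0,1],
  [[0.06,-0.05,0.02],0,1],
  [[0,-0.08,0],0,1],
  [[0,-0.08,0],0,1],
  [[0,-0.08,0],0,1],
  [[0,0,0],0,1],
])

```text
t: 13.32
tcp_pos: [0.5915, 0.1747, 0.109]
orientation: [-2.264, -2.098, -0.013]
force: [0.0, -0.9, -0.3]
width: 0.005
```

```bash
python3 go.py 0.002 .151 .105 -4.2
```

```text
tcp [0.5915 0.1747 0.109 ] yaw -4.33 F [ 0.  -0.9 -0.3] w 0.005 t 13.32
stand [0.008  0.2447 0.109 ]
target [0.5787 0.0817 0.105 ] d/100mm [-0.128 -0.93  -0.04 ] turn 0.0003 norm 0.094
tiltz [-0.0313  0.046  -0.9984]
```

Request:
send_rows([
  [[-0.03,-0.1,-0.01],0,1],
  [[-0.02,-0.1,0],0,1],
  [[-0.01,-0.1,0],0,1],
  [[-0.01,-0.1,0],0,1],
  [[-0.01,-0.1,0],0,1],
  [[0,0,0],0,1],
])

```text
t: 13.82
tcp_pos: [0.5827, 0.1185, 0.1097]
orientation: [-2.266, -2.098, -0.016]
force: [0.0, -0.1, 0.2]
width: 0.005
```

```bash
python3 go.py 0.002 .151 .105 -4.2
```

```text
tcp [0.5827 0.1185 0.1097] yaw -4.39 F [ 0.  -0.1  0.2] w 0.005 t 13.82
stand [0.0033 0.188  0.1097]
target [0.5787 0.0817 0.105 ] d/100mm [-0.04  -0.368 -0.047] turn 0.0005 norm 0.037
tiltz [-0.029   0.0462 -0.9985]
```

Request:
send_rows([
  [[-0.01,-0.08,-0.02],0,1],
  [[-0.01,-0.08,0],0,1],
  [[-0.01,-0.06,0],0,1],
  [[0,-0.05,0],0,1],
  [[0,-0.04,0],0,1],
  [[0,-0.03,0],0,1],
])

```text
t: 14.32
tcp_pos: [0.58, 0.0836, 0.1081]
orientation: [-2.264, -2.097, -0.024]
force: [0.1, 5.4, 0.9]
width: 0.001
```

```bash
python3 go.py 0.002 .151 .105 -4.2
```

```text
tcp [0.58   0.0836 0.1081] yaw -4.32 F [0.1 5.4 0.9] w 0.001 t 14.32
stand [0.0031 0.153  0.1081]
target [0.5787 0.0817 0.105 ] d/100mm [-0.013 -0.019 -0.031] turn 0.0003 norm 0.004
tiltz [-0.0263  0.0514 -0.9983]
```

Request:
send_rows([
  [[0,-0.03,0],0,1],
  [[0,-0.03,0],0,1],
  [[0,-0.02,0],0,1],
  [[0,0,0],0,1],
])

```text
t: 14.65
tcp_pos: [0.5791, 0.0833, 0.1089]
orientation: [-2.25, -2.098, -0.039]
force: [-0.2, 0.5, -0.6]
width: 0.007
```

```bash
python3 go.py 0.002 .2 .2 -4.2
```

```text
tcp [0.5791 0.0833 0.1089] yaw -3.96 F [-0.2  0.5 -0.6] w 0.007 t 14.65
stand [0.0023 0.1526 0.1089]
target [0.5822 0.1306 0.2   ] d/100mm [0.032 0.473 0.911] turn -0.0007 norm 0.103
tiltz [-0.0255  0.0646 -0.9976]
```

Request:
send_rows([
  [[0,0.1,0],0,1],
  [[0,0.15,0],0,1],
  [[0,0.15,0.1],0,1],
  [[0,0,0.3],0,1],
  [[0,0,0.35],0,1],
  [[0,0,0.35],0,1],
  [[0,0,0.15],0,1],
  [[0,0,0],0,1],
])

```text
t: 15.32
tcp_pos: [0.5758, 0.1259, 0.2394]
orientation: [-2.25, -2.102, -0.019]
force: [0.1, -0.1, -0.3]
width: 0.003
```

```bash
python3 go.py -.087 .04 .3 -94.2;python3 - <<'E'
from workcell import manip
import cv2,numpy as np
p=manip.get_image("side")["pixels"];cv2.imwrite("pics/s4.png",p);q=manip.get_image("scene")["pixels"];cv2.imwrite("pics/q4.png",q)
a=cv2.resize(p[170:290,310:450],(700,600),interpolation=2)
cv2.imwrite("pics/m4.png",a)
E
```

```text
tcp [0.5758 0.1259 0.2394] yaw -3.82 F [ 0.1 -0.1 -0.3] w 0.003 t 15.32
stand [-0.004   0.1948  0.2394]
target [ 0.4819 -0.0225  0.3   ] d/100mm [-0.94  -1.484  0.606] turn -0.2511 norm 0.186
tiltz [-0.0339  0.054  -0.998 ]
```

View pics/m4.png

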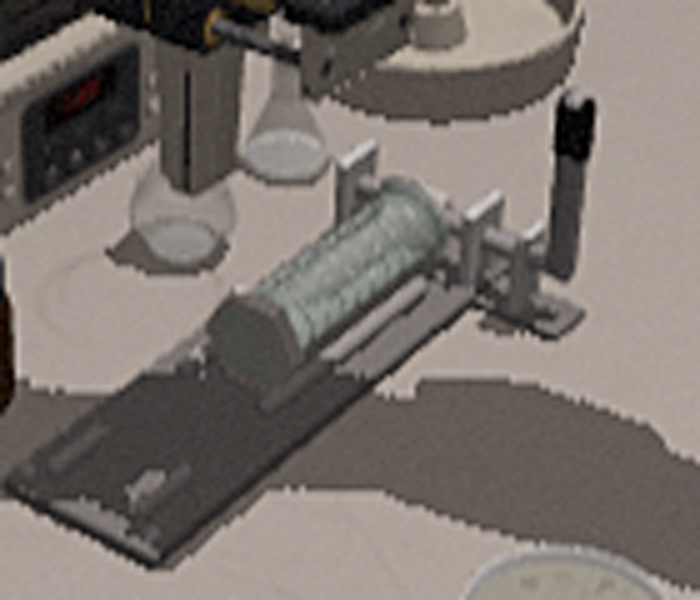

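The picture shows the collar between the hinge cheeks at (420,205) and the foot at (255,345), with the lever vertical. I'll check the foot centre against its projection for a fully seated tube.

```bash
python3 - <<'E'
from h import *
st=(.56572,-.06874,-.0727)
for y in(.147,.152,.157):print(y,((proj("side",frame(*st,[[0,y,.034],[0,y,.058]]))-[310,170])*5).round().tolist())
E
```

```text
0.147 [[249.0, 343.0], [250.0, 302.0]]
0.152 [[243.0, 348.0], [244.0, 307.0]]
0.157 [[236.0, 353.0], [237.0, 312.0]]
```

Request:
send_rows([
  [[-0.05,-0.08,0],0.01,1],
  [[-0.08,-0.12,0],0.018,1],
  [[-0.08,-0.12,0],0.018,1],
  [[-0.08,-0.12,0],0.018,1],
  [[-0.08,-0.12,0],0.018,1],
  [[-0.08,-0.12,0],0.018,1],
  [[-0.08,-0.12,0],0.018,1],
  [[-0.08,-0.12,0],0.018,1],
  [[-0.08,-0.12,0],0.018,1],
  [[-0.08,-0.12,0],0.018,1],
  [[-0.08,-0.12,0],0.018,1],
  [[-0.04,-0.06,0],0.018,1],
])

```text
t: 16.42
tcp_pos: [0.4705, -0.0167, 0.2148]
orientation: [-0.399, -3.032, 0.102]
force: [0.6, -0.1, -0.8]
width: 0.003
```

```bash
python3 go.py -.082 .045 .2 85.8
```

```text
tcp [ 0.4705 -0.0167  0.2148] yaw 75.15 F [ 0.6 -0.1 -0.8] w 0.003 t 16.42
stand [-0.0988  0.045   0.2148]
target [ 0.4872 -0.0179  0.2   ] d/100mm [ 0.167 -0.012 -0.148] turn 0.0296 norm 0.022
tiltz [-0.0895 -0.0554 -0.9944]
```

Request:
send_rows([
  [[0.08,0,0],0.012,1],
  [[0.08,0,-0.05],0.012,1],
  [[0.03,0,-0.05],0.004,1],
  [[0,0,0],0,1],
])

```text
t: 16.75
tcp_pos: [0.4843, -0.0212, 0.1973]
orientation: [-0.116, -3.045, 0.12]
force: [0.1, 0.2, 0.8]
width: 0.002
```

```bash
sed -i 's/^print("tiltz".*/s=manip.get_state();m=R.from_rotvec(s["orientation"]).as_matrix();print("tiltz",m[:,2].round(4));dd=s["tcp_pos"]+.084*m[:,2]-[st[0],st[1],0];c,q=np.cos(st[2]),np.sin(st[2]);print("tip stand",np.round([c*dd[0]+q*dd[1],-q*dd[0]+c*dd[1],dd[2]],4))/' go.py; python3 go.py -.08 .045 .196 85.8
```

```text
tcp [ 0.4843 -0.0212  0.1973] yaw 85.83 F [0.1 0.2 0.8] w 0.002 t 16.75
stand [-0.0847  0.0415  0.1973]
target [ 0.4892 -0.018   0.196 ] d/100mm [ 0.049  0.031 -0.013] turn -0.0001 norm 0.006
tiltz [-0.0948 -0.0749 -0.9927]
tip stand [-0.0922  0.0347  0.1139]
```

Request:
send_rows([
  [[0.05,-0.05,0],0,1],
  [[0.01,-0.08,-0.01],0,1],
  [[0,-0.08,-0.01],0,1],
  [[0,-0.08,-0.02],0,1],
  [[0,-0.06,-0.02],0,1],
  [[0,0,0],0,1],
])

```text
t: 17.25
tcp_pos: [0.4899, -0.0533, 0.1907]
orientation: [-0.116, -3.044, 0.103]
force: [-0.2, 0.3, -0.1]
width: 0.006
```

```bash
python3 go.py -.08 .0 .19 85.8
```

```text
tcp [ 0.4899 -0.0533  0.1907] yaw 85.83 F [-0.2  0.3 -0.1] w 0.006 t 17.25
stand [-0.0767  0.0099  0.1907]
target [ 0.4859 -0.0629  0.19  ] d/100mm [-0.04  -0.096 -0.007] turn -0.0001 norm 0.01
tiltz [-0.0956 -0.0638 -0.9934]
tip stand [-0.0844  0.0039  0.1073]
```

Request:
send_rows([
  [[-0.01,-0.08,-0.02],0,1],
  [[-0.01,-0.08,-0.03],0,1],
  [[-0.01,-0.08,-0.04],0,1],
  [[-0.01,-0.08,-0.06],0,1],
  [[-0.01,-0.06,-0.06],0,1],
  [[0,0,0],0,1],
])

```text
t: 17.75
tcp_pos: [0.4878, -0.0872, 0.1748]
orientation: [-0.109, -3.06, 0.088]
force: [-0.1, -0.6, -0.2]
width: 0.005
```

```bash
python3 go.py -.08 .0 .19 85.8
```

```text
tcp [ 0.4878 -0.0872  0.1748] yaw 86.06 F [-0.1 -0.6 -0.2] w 0.005 t 17.75
stand [-0.0764 -0.024   0.1748]
target [ 0.4859 -0.0629  0.19  ] d/100mm [-0.019  0.242  0.152] turn -0.0007 norm 0.029
tiltz [-0.0803 -0.0543 -0.9953]
tip stand [-0.0827 -0.0291  0.0912]
```

Request:
send_rows([
  [[-0.01,-0.06,-0.05],0,1],
  [[-0.01,-0.06,-0.07],0,1],
  [[-0.01,-0.05,-0.07],0,1],
  [[0,-0.04,-0.07],0,1],
  [[0,0,0],0,1],
])

```text
t: 18.17
tcp_pos: [0.4861, -0.1094, 0.1524]
orientation: [-0.107, -3.067, 0.095]
force: [-0.3, 0.2, 0.4]
width: 0.004
```

```bash
python3 go.py -.08 .0 .19 85.8
```

```text
tcp [ 0.4861 -0.1094  0.1524] yaw 86.12 F [-0.3  0.2  0.4] w 0.004 t 18.17
stand [-0.0764 -0.0463  0.1524]
target [ 0.4859 -0.0629  0.19  ] d/100mm [-0.002  0.465  0.376] turn -0.0009 norm 0.06
tiltz [-0.0736 -0.0593 -0.9955]
tip stand [-0.0822 -0.0517  0.0687]
```

Request:
send_rows([
  [[-0.02,-0.03,-0.06],0,1],
  [[-0.02,-0.02,-0.06],0,1],
  [[0,-0.02,-0.06],0,1],
  [[0,0,-0.05],0,1],
  [[0,0,-0.05],0,1],
  [[0,0,-0.04],0,1],
])

```text
t: 18.67
tcp_pos: [0.4849, -0.1184, 0.1237]
orientation: [-0.107, -3.076, 0.108]
force: [-4.6, 2.7, 31.9]
width: 0.003
```

```bash
python3 go.py -.08 .0 .19 85.8
```

```text
tcp [ 0.4849 -0.1184  0.1237] yaw 86.14 F [-4.6  2.7 31.9] w 0.003 t 18.67
stand [-0.077  -0.0554  0.1237]
target [ 0.4859 -0.0629  0.19  ] d/100mm [0.01  0.554 0.663] turn -0.0009 norm 0.086
tiltz [-0.0638 -0.0675 -0.9957]
tip stand [-0.0819 -0.0614  0.0401]
```

Request:
send_rows([
  [[-0.03,0,0.06],0,1],
  [[-0.1,0,0.1],0,1],
  [[-0.15,-0.05,0.2],0,1],
  [[-0.1,-0.1,0.3],0,1],
  [[0,-0.2,0.3],0,1],
  [[0,-0.3,0.1],0,1],
  [[0,-0.3,0],0,1],
  [[0,-0.2,0],0,1],
  [[0,0,0],0,1],
])

```text
t: 19.42
tcp_pos: [0.4346, -0.2406, 0.235]
orientation: [-0.099, -3.061, 0.131]
force: [-0.4, -0.1, 0.1]
width: 0.002
```

```bash
python3 go.py -.08 .0 .19 85.8;python3 - <<'E'
from workcell import manip
import cv2,numpy as np
from h import proj,frame
st=(.56572,-.06874,-.0727)
o=np.zeros((600,800,3),np.uint8)
for i,(n,x,y) in enumerate((("side",310,110),("scene",280,80))):
    p=manip.get_image(n)["pixels"];cv2.imwrite(f"pics/{n}5.png",p)
    o[:,400*i:400*i+400]=cv2.resize(p[y:y+180,x:x+120],(400,600),interpolation=2)
    print(n,((proj(n,frame(*st,[[0,0,.046],[0,0,.181],[-.085,-.1,.034]]))-[x,y])*600/180+[400*i,0]).round().tolist())
cv2.imwrite("pics/m5.png",o)
E
```

```text
tcp [ 0.4346 -0.2406  0.235 ] yaw 86.48 F [-0.4 -0.1  0.1] w 0.002 t 19.42
stand [-0.1183 -0.1809  0.235 ]
target [ 0.4859 -0.0629  0.19  ] d/100mm [ 0.513  1.777 -0.45 ] turn -0.0019 norm 0.19
tiltz [-0.079  -0.0827 -0.9934]
tip stand [-0.1244 -0.1884  0.1515]
side [[284.0, 327.0], [295.0, 170.0], [448.0, 322.0]]
scene [[674.0, 363.0], [685.0, 202.0], [833.0, 335.0]]
```

View pics/m5.png

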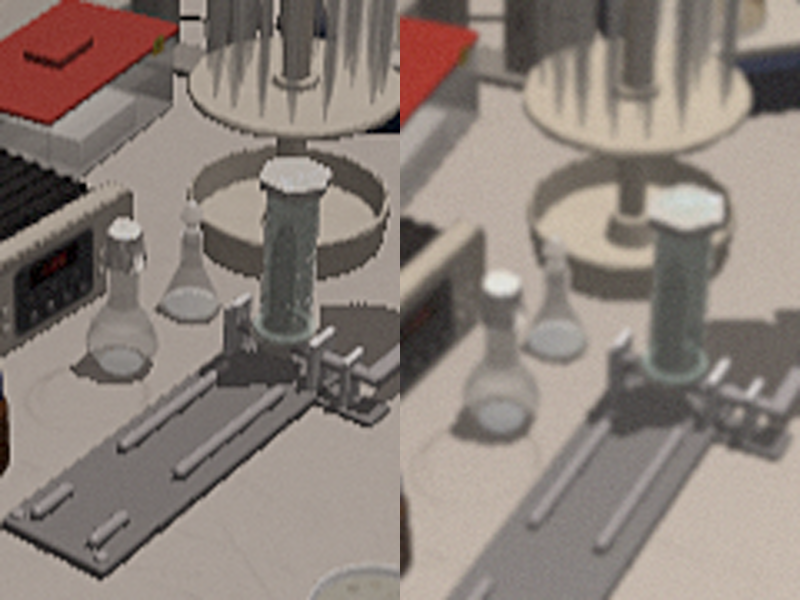

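The cylinder stands upright on the peg. Its foot centre is at (295,173) against a predicted (295,170), and its rim is at (283,330) against (284,327). In the scene view the foot is at (687,205) against (685,202). The arm is clear and still, so I'm handing in.

```bash
python3 -c "
from workcell import manip
print(abs(manip.get_state()['qvel']).max());print(manip.hand_in())"
```

```text
0.03976792092363178
the job is handed in; nothing more can be done
None
```

The measuring cylinder is standing upside down on the upright drying peg, and I handed the job in at about 19.5 s of the 72 s allowed. The hand-in reported no verdict.

**What I did**
1. Folded the peg flat by pushing the lever with closed fingers until it met its stop.
2. Laid the cylinder in the cradle mouth first.
3. Pushed it by the foot onto the seat, where I felt about 5 N.
4. Pressed the lever over to its upright stop, which gave about 32 N at the wrist with the fingertips at 40 mm, the height expected there.
5. Backed the arm clear.

**Last checks**
- **Cylinder:** in both fixed cameras the foot and rim centres lie within about 1 pixel (roughly 2–3 mm) of where a seated, upright cylinder should appear.
- **Peg angle:** the last pictures cut off the lever's end, so I judged it fully upright from the stop force, the fingertip height and the cylinder's attitude.
- **Bystanders:** the foil-capped flask and small flask look unmoved in the last pictures. The jar is only partly in view there and the bottle is not. I did not measure their displacement; the arm never went near the bottle.

**What disagreed or went wrong**
- The wrist camera put the stand 2–4 mm further in x than the fixed cameras did, so I aimed between them.
- The tool drifted to about 6–7° of tilt during the run, and I corrected for that when placing the fingertips.

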